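# Open the exhaust grille and hold the sprung lid of a sole-sanding box at its index

### The arm

A 6-joint arm with a two-finger parallel gripper is mounted at the origin on the work surface. World frame = base frame: x ahead of the robot, y to its left, z up, the work surface at z = 0. Lengths are in m, angles in degrees, forces in N, time in s.
With the tool pointing down it reaches from about 0.375 to 0.75 m from the base axis. Payload 9 kg.
Tool frame: the origin (TCP) lies where the fingers leave the gripper's body, on its centre line; the fingertips stand 73 mm ahead of it and the grasp point (between the pads) lies 54 mm ahead of it (robot.tip_reach is the distance from the TCP to the fingertips, in m); z points along the fingers, y is the line along which they close (so a half turn about z gives the same grasp; the last joint's range is limited). The gripper opens to 85 mm and grips with 20 to 120 N. Pads are 22 mm wide; open, the fingers measure 114 mm over their backs; the gripper's body (76 mm by 85 mm) begins 54 mm behind the grasp point. The pads swing forward as they close: fully open they stand 13 mm farther back than shut.
Start: joints at [-88.218, 5.964, 5.575, 89.605, 0, 77.527], TCP at [0.148, -0.582, 0.304] pointing down, gripper open.
Joint ranges: [-171.21, 171.21], [-48.23, 106.86], [-62.78, 66.21], [-105.2, 120.99], [-86.42, 89.51], [-180, 180]. Speed limits (degrees/s): [127.2, 127.2, 147.25, 180, 180, 180].

### API

Orientations are given as [roll, pitch, yaw] about the fixed x, y, z axes, in that order (R = Rz(yaw) Ry(pitch) Rx(roll)).
In Python, from plant import robot gives the robot as it stands. Calls block until the motion is done:
- robot.move_pose(position, orientation): joint-space move of the TCP to a pose.
- robot.line_to(position, vel=0.15, rotation=None, guard=None): straight line of the TCP; rotation=None keeps the orientation; vel is the mean speed in m/s. With guard (N) it stops when the force on the tool has changed by that much, and returns True; else False.
- robot.goto_joints(angles): joint-space move.
- robot.set_gripper(opening): finger opening in m; the grip force is fixed at half the most; returns when the fingers have stopped.
- robot.pause(seconds).
- robot.ik(position, orientation): joint angles nearest the present ones, or None.
- robot.observe(): the state.
- robot.grab_frame(name): name is "scene" or "top" or "wrist"; returns the picture (420x560x3 uint8, blue, green, red); there is no depth.
- robot.get_calibration(name): a dict with "vertical_fov" (degrees; the focal length in pixels is half the picture's height over the tangent of half this angle, whatever the lens; pixels are square), "cx", "cy" (the principal point, pixels), "rvec" (rotation vector, rad) and "tvec" (3), from world to camera coordinates, as OpenCV has them. Camera axes: x right, y down, z forward; pixel columns grow to the right and rows downward; lengths in m; the calibration is good to about 2 mm. A picture is of the moment at which its call begins: read the wrist's pose just before it. get_calibration takes no time and is no camera call; for the wrist camera it gives the pose at the moment of the call.
A pose or a line that the arm cannot do raises robot.IKError and nothing moves.
- robot.job_done(): hands the job in; it is judged then, once.
The state is a dict: "time": time; "q": joint angles; "qvel": joint speeds; "joint_torque": joint torques, N m; "tool_pos": TCP position; "tcp_rot": TCP orientation; "ft_force": force on the tool from outside, world axes, zero at the start; "torque": the same for the moment, N m; "gripper_width": finger opening in m; "gripper_force": force on a finger pad.
Only numpy, scipy, OpenCV 4.12 (cv2) and the standard library are available. Lean on these libraries where they do the work, as an engineer would, in place of code of your own. Each camera call takes 0.05 s, during which the arm holds its last target. There are 200 camera calls.

### The job

Get the sole-sanding box ready for a colleague's hands: with its lid still shut, push the exhaust grille slide (the one with the upright tab, on the deck behind the lid) along until it clicks fully home. Then lift the sprung clear lid until its pointer lines up with the index clamped on the quadrant, without swinging well past it, and finish while holding the lid steady there: do not let go, since the spring would shut it. Leave the index and the other things on the bench as they are.

Things in the scene. Friction and masses are not known exactly. Their poses are not given: they have to be found in the camera images.
- dustbox: Grey steel sanding box fixed to the bench, 420 mm wide (its y), front wall at x = -180 mm, back at x = +225 mm; open tub 130 mm high under the lid, closed fan housing behind the hinge, its flat deck at z = 135 mm. Origin on the underside, mid-width. Its x runs from front (bar side) to back, roughly along world +y (within 0.3 rad); its y points back towards the robot, z up.
- shutter (a joint): Exhaust grille slide on the deck, m: 0 = closed, 0.038 = fully home (its end stop, openings clear). It moves along the box's -y (away from the robot). It starts 0 to 12 mm along. Drag about 1 N; a spring ball detent is met from about 0.025, takes about 8 N to pass (hardest near 0.027, top at 0.032) and from about 0.034 on drives it home by itself.
- shutter_tab (a point): Top middle of the slide's upright steel tab: 8 mm thick along the slide, 36 mm wide across it, top 35 mm above the deck (30 mm above the slide's flat plate, whose top is 5 mm over the deck, 8 mm at the tab's foot). The plate is clear for 60 mm on both sides of the tab; low guide rails and the detent block are no more than 14 mm above the deck.
- lid (a joint): Angle of the lid, rad: 0 = shut, level; grows as the front edge rises, stop at 1.3. Spring and weight pull it shut: 7 to 9 N at the bar when shut, 9 to 10 N at 0.6 rad. It falls shut when let go.
- lid_hinge (a point): Middle of the lid's hinge axis, which runs along the box's y at x = +100 mm, 142 mm above the bench.
- quadrant (a point): Top of the quadrant: an aluminium sector plate with tick marks every 5 degrees, 3 mm thick, standing on the box's far end wall (y = -215 mm), centred on the hinge axis, radius 139 to 186 mm, from level up to about 50 degrees. This point is its upper corner on the outer rim.
- lid_bar (a point): Middle of the lid's round steel front bar, 12 mm thick, 190 mm long, parallel to the hinge and level with it when shut, 325 mm from the hinge axis. It stands 45 mm out from the lid's front edge (39 mm free gap behind it) on two stems 164 mm apart; free below and above.
- lid_panel: The lid: clear panel in an aluminium frame 420 x 280 mm, 22 mm thick, with the bar and the pointer. Origin at the hinge axis (same point as lid_hinge), x in the lid's plane from the front edge to the hinge, y along the hinge, z normal to the panel (up when shut).
- pointer_tip (a point): Tip of the dark steel pointer blade on the lid's far end (box -y), lying over the quadrant's outer face and pointing in towards the hinge; 186 mm from the hinge axis, in the lid's plane, so it rises as the lid opens.
- index_tip (a point): Tip of the index, a dark steel clamp with a round brass thumbscrew on the quadrant's outer face, pointing outward; 184 mm from the hinge axis. Its x axis points to the hinge axis, its z axis is the direction the pointer travels when opening. The pointer tip lies 2 mm beyond it when lined up.
- index (a joint): Angle at which the index is clamped on the quadrant, rad, on the same scale as the lid's angle: the lid is lined up when both are equal. Between 0.30 and 0.62.
- tape: Roll of masking tape lying flat, 100 mm across, 48 mm high, bystander in front of the box. Origin at the middle of its underside.
- tin: Green cement tin, 90 mm across, 128 mm high, bystander behind the box. Origin at the middle of its underside.
- pot: Small white plastic pot, 80 mm across, 90 mm high, bystander behind the box. Origin at the middle of its underside.

How it is judged (in metres and radians):
On the way, in this order (a step that is already met when the one before it is completed fails the run):
1. the exhaust grille slide has clicked fully home while the lid is shut (value of joint shutter above 0.0355 m and value of joint lid below 0.05 rad), for 0.2 s.
2. the lid is held with its pointer at the index (z of pointer_tip in the frame of index_tip between -0.01 and 0.01 m), for 0.4 s.
At the end, for the whole second after the job is handed in: The grille slide is home (within 2.5 mm of its stop), the lid stands still (under 0.05 rad/s) with its pointer tip within 10 mm of the index tip along the quadrant, and the robot alone holds it up, still touching it (over 2 N) (all of step 2 and value of joint shutter above 0.0355 m and velocity of joint lid between -0.05 and 0.05 rad/s and contact force between any of the fingers, the arm and lid_panel above 2 N and contact force between lid_panel and tape below 0.1 N and contact force between lid_panel and tin below 0.1 N and contact force between lid_panel and pot below 0.1 N); the arm keeps its last pose, push and grip.
It fails at once if the lid is raised while the exhaust grille is not home (value of joint lid above 0.12 rad and value of joint shutter below 0.034 m).
It fails at once if the lid is swung well past the index (pointer over 30 mm above it) (z of pointer_tip in the frame of index_tip above 0.03 m).
It fails at once if the index is shifted on the quadrant (distance of index_tip from where it was at the start of the episode above 0.006 m).
It fails at once if a bystander is moved (distance of any of tape, tin, pot from where it was at the start of the episode above 0.03 m).
It also fails if it takes over 54 s, if anything falls off the work surface, if the arm or the gripper's body presses on something with over 40 N, if the wrist force passes 120 N, or if a joint passes its speed limit or range.

## Working session

There is one attempt and no reset: what is moved stays moved. The work goes in short steps, each a Python script; the robot and the scene stay as the last script left them, time stands still between calls to the robot, and variables do not carry over. Pictures are saved under pics/ and viewed, at most 10 in all, crops included, and the job is handed in when it is done.

```bash
mkdir -p pics; ls; python3 - <<'E'
from plant import robot
import cv2
for n in("scene","top"):
    cv2.imwrite(f"pics/{n}0.png",cv2.resize(robot.grab_frame(n),(800,600),interpolation=cv2.INTER_CUBIC)); print(n,robot.get_calibration(n))
print(robot.observe())
E
```

```text
pics
scene {'vertical_fov': 51.22233067221021, 'cx': 271.8125872031224, 'cy': 210.90057095935492, 'rvec': array([ 0.84205275,  2.63065292, -0.94382973]), 'tvec': array([ 0.43594274, -0.19837977,  1.44191728])}
top {'vertical_fov': 53.18865803848439, 'cx': 276.1973221122175, 'cy': 215.36001670774442, 'rvec': array([ 2.16496639, -2.10032155,  0.18324506]), 'tvec': array([0.05982212, 0.60646129, 1.00890452])}
{'time': 0.1, 'q': array([-8.82169240e+01,  5.99503065e+00,  5.53340289e+00,  8.96053354e+01,
       -1.80589933e-03,  7.75278882e+01]), 'qvel': array([-0.06878317, -0.07401748,  0.00503179,  0.13734126, -0.0311768 ,
       -0.10084268]), 'joint_torque': array([ 6.06653644e-03, -5.58208430e+01,  5.04720747e+01,  1.30703906e-02,
       -2.00080203e-04, -3.73992549e-06]), 'tool_pos': array([ 0.14775197, -0.58130786,  0.30321988]), 'tcp_rot': array([-1.79934227e+02, -1.26983749e-02,  1.42551816e+01]), 'ft_force': array([ 0.2604815 ,  0.08678558, -0.12304614]), 'torque': array([-0.03252395, -0.03898086,  0.0375644 ]), 'gripper_force': 0.0, 'gripper_width': 0.08558818815210031}
```

View pics/scene0.png

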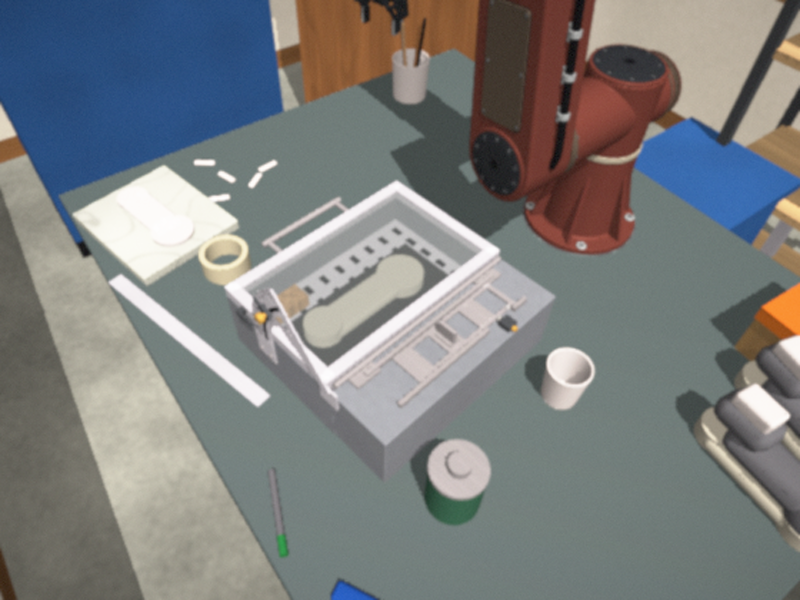

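View pics/top0.png

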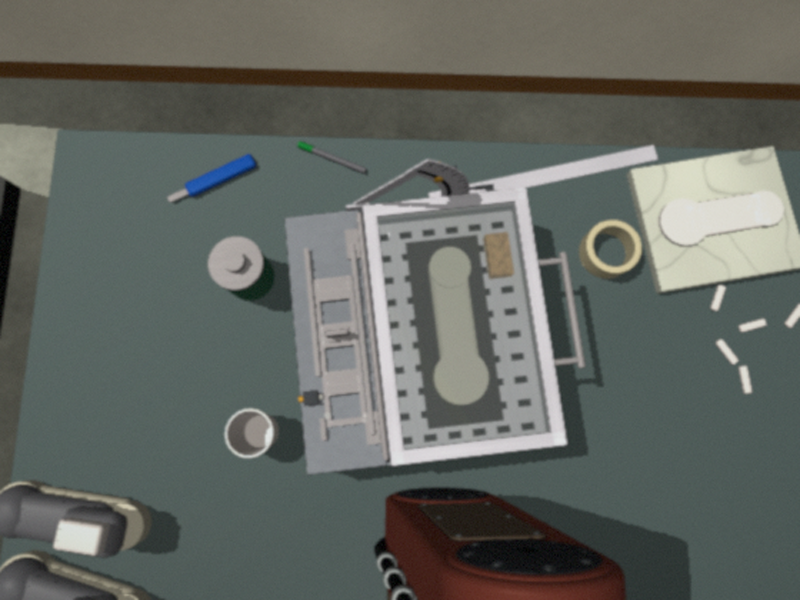

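```bash
cat > h.py <<'E'
import numpy as np, cv2
from plant import robot
def cam(n):
    c=robot.get_calibration(n); f=210/np.tan(np.radians(c["vertical_fov"]/2))
    K=np.array([[f,0,c["cx"]],[0,f,c["cy"]],[0,0,1]]); return K,cv2.Rodrigues(c["rvec"])[0],np.ravel(c["tvec"])
def ray(n,uv,c=None):
    K,R,t=c or cam(n); d=R.T@np.linalg.solve(K,[*uv,1]); return -R.T@t,d
def atz(n,uv,z):
    o,d=ray(n,uv); return o+d*(z-o[2])/d[2]
def proj(n,p):
    K,R,t=cam(n); q=K@(R@np.asarray(p)+t); return q[:2]/q[2]
E
python3 - <<'E'
from h import *
tiles=[]
for n,(x,y) in [("top",(190,195)),("top",(245,95)),("scene",(265,195)),("scene",(150,190))]:
    im=robot.grab_frame(n); tiles.append(cv2.resize(im[y:y+75,x:x+100],(400,300),interpolation=cv2.INTER_CUBIC))
cv2.imwrite("pics/crop1.png",np.vstack([np.hstack(tiles[:2]),np.hstack(tiles[2:])]))
s=.7
P={k:atz("top",(u*s,v*s),z) for k,u,v,z in [("barfar",564,254,.142),("barnear",580,365,.142),("deckBF",287,217,.135),("deckBN",308,472,.135),("lidFF",527,190,.153),("lidFN",566,445,.153),("tab",338,333,.17),("tape",610,250,.048),("tin",237,263,.128),("pot",250,433,.09)]}
for k,p in P.items(): print(k,p.round(4))
for a,b in [("barfar","barnear"),("deckBF","deckBN"),("lidFF","lidFN")]:
    d=P[b]-P[a]; print(a,np.linalg.norm(d),np.degrees(np.arctan2(d[1],d[0])))
E
```

```text
barfar [ 0.6868 -0.1977  0.142 ]
barnear [ 0.5053 -0.2199  0.142 ]
deckBF [0.7382 0.2623 0.135 ]
deckBN [0.3268 0.2048 0.135 ]
lidFF [ 0.7912 -0.1352  0.153 ]
lidFN [ 0.3806 -0.1922  0.153 ]
tab [0.5413 0.1649 0.17  ]
tape [ 0.7227 -0.3081  0.048 ]
tin [0.6584 0.3418 0.128 ]
pot [0.3815 0.3095 0.09  ]
barfar 0.1829246994208493 -173.02211075229218
deckBF 0.4154084961882405 -172.03647326326748
lidFF 0.41453534429595806 -172.10109926533534
```

View pics/crop1.png

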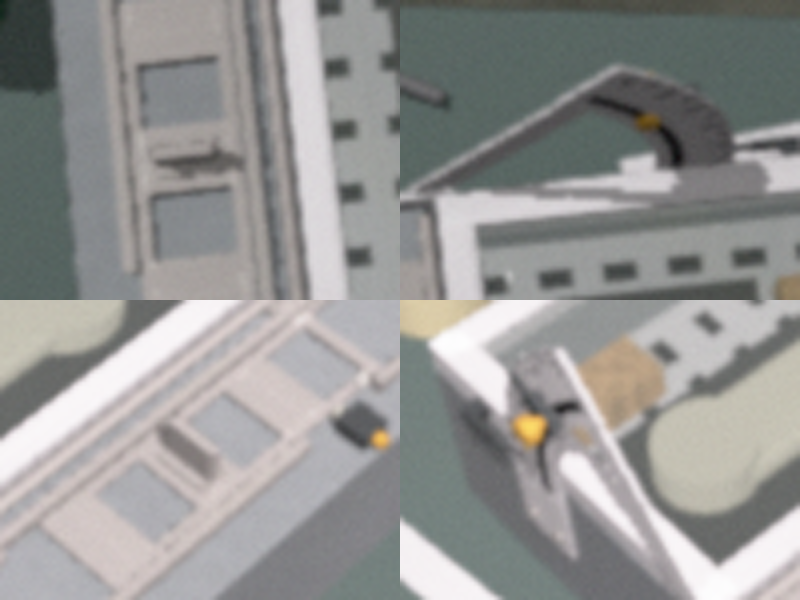

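```bash
cat >> h.py <<'E'
A=np.radians(97.95); ex=np.array([np.cos(A),np.sin(A),0]); ey=np.array([-np.sin(A),np.cos(A),0]); ez=np.array([0,0,1.])
O=np.array([.5635,.013,0])
def box(x,y,z): return O+x*ex+y*ey+z*ez
def tobox(p): return np.array([(p-O)@ex,(p-O)@ey,p[2]])
def tri(a,b):
    (o1,d1),(o2,d2)=ray("top",a),ray("scene",b)
    s=np.linalg.lstsq(np.c_[d1,-d2],o2-o1,rcond=None)[0]; p,q=o1+s[0]*d1,o2+s[1]*d2
    return (p+q)/2,np.linalg.norm(p-q)
E
python3 - <<'E'
from h import *
t,e=tri((239,233.7),(312,230)); tb=tobox(t); print("tab",t.round(4),e.round(4),tb.round(4))
print("scene tabtop proj",proj("scene",[.5413,.1649,.17]))
# index screw: outer plane
for y in(-.215,-.2165,-.225):
  o,d=ray("scene",(150+530/4,190+130/4)); s=(y-(o-O)@ey)/(d@ey); b=tobox(o+s*d); print("screw",y,b.round(4),"ang",np.arctan2(b[2]-.142,.1-b[0]),"r",np.hypot(b[2]-.142,.1-b[0]))
for a in (0,.3,.45,.62): print("tip proj",a,proj("scene",box(.1-.184*np.cos(a),-.22,.142+.184*np.sin(a))).round(1))
im=robot.grab_frame("scene")[195:255,150:230]; cv2.imwrite("pics/quad.png",cv2.resize(im,(800,600),interpolation=cv2.INTER_CUBIC))
if np.linalg.norm(t-[.5413,.1649,.17])<.008 and e<.006:
    c=np.array([.5413,.1649,0])*.5+t*.5; robot.set_gripper(0)
    st=c+ey*.032; rot=[180,0,7.95]
    robot.move_pose([st[0],st[1],.30],rot)
    hit=robot.line_to([st[0],st[1],.226],vel=.1,guard=8); print("descent hit",hit)
    o=robot.observe(); print(o["time"],o["tool_pos"],o["ft_force"])
E
```

```text
tab [0.5414 0.1618 0.1531] 0.0022 [0.1504 0.0013 0.1531]
scene tabtop proj [313.05129331 226.37655481]
screw -0.215 [ 0.2568 -0.215   0.4676] ang 2.019488292054989 r 0.36141141860371145
screw -0.2165 [ 0.2582 -0.2165  0.4702] ang 2.019848914143757 r 0.36435387861417873
screw -0.225 [ 0.2661 -0.225   0.4849] ang 2.0217872296558235 r 0.3810286676177107
tip proj 0 [176.5 226.1]
tip proj 0.3 [175.  213.7]
tip proj 0.45 [175.9 208.9]
tip proj 0.62 [178.3 205.1]
```

View pics/quad.png

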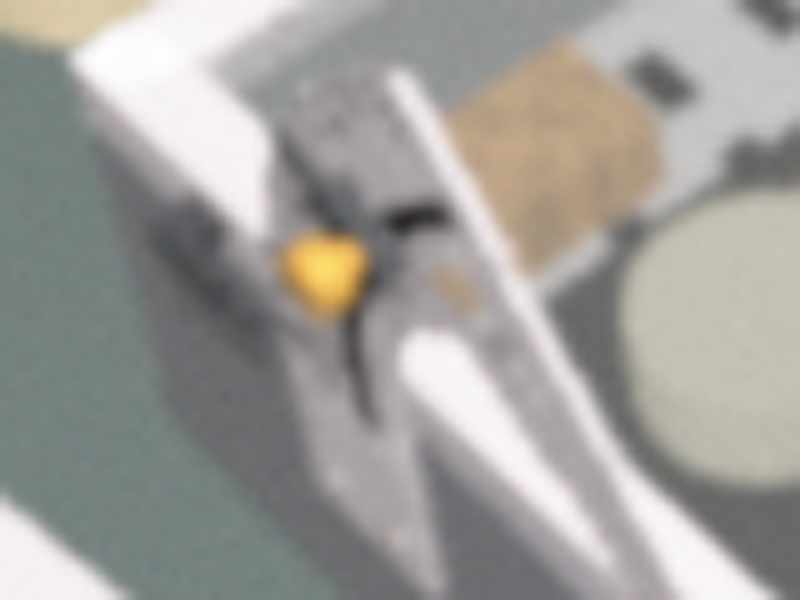

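```bash
python3 - <<'E'
from h import *
print("deckBF proj",proj("scene",box(.225,-.21,.135))," seen 269.5,331 ; deckBN",proj("scene",box(.225,.21,.135)),"seen 387.5,208")
print("lidFF",proj("scene",box(-.18,-.21,.153)),"quad corner", proj("scene",box(.1-.186*np.cos(.873),-.2165,.142+.186*np.sin(.873))))
for nm,uv in(("screw",(182.5,222.3)),("tip",(178.7,209.5))):
 for y in(-.2165,-.222,-.23):
  o,d=ray("scene",uv); s=(y-(o-O)@ey)/(d@ey); b=tobox(o+s*d); print(nm,y,b.round(4),"ang",np.arctan2(b[2]-.142,.1-b[0]).round(3),"r",np.hypot(b[2]-.142,.1-b[0]).round(3))
c=np.array([.5413,.1640,0])
robot.set_gripper(0)
st=c+ey*.034; rot=[180,0,7.95]
robot.move_pose([st[0],st[1],.30],rot)
# clear view of the grille through the wrist camera
w=robot.grab_frame("wrist"); cv2.imwrite("pics/w1.png",w)
hit=robot.line_to([st[0],st[1],.226],vel=.1,guard=8); print("descent hit",hit)
o=robot.observe(); print(o["time"],o["tool_pos"],o["ft_force"],o["gripper_width"])
E
```

```text
deckBF proj [268.23599918 310.69817899]  seen 269.5,331 ; deckBN [388.78770406 206.48640529] seen 387.5,208
lidFF [156.22009901 198.92181028] quad corner [185.78730082 201.16247429]
screw -0.2165 [-0.0557 -0.2165  0.1799] ang 0.239 r 0.16
screw -0.222 [-0.0447 -0.222   0.1949] ang 0.351 r 0.154
screw -0.23 [-0.0287 -0.23    0.2167] ang 0.526 r 0.149
tip -0.2165 [-0.0599 -0.2165  0.2222] ang 0.465 r 0.179
tip -0.222 [-0.0488 -0.222   0.2364] ang 0.566 r 0.176
tip -0.23 [-0.0326 -0.23    0.2571] ang 0.715 r 0.176
descent hit False
4.95 [0.50792335 0.15931148 0.22668822] [ 0.8337301  -0.47086655  0.60237046] 0.00013669684969147151
```

View pics/w1.png

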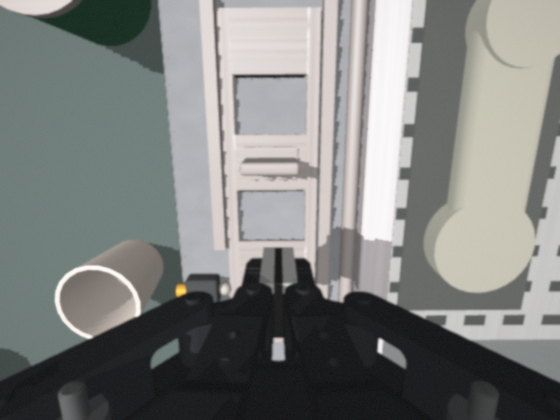

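```bash
python3 - <<'E'
from h import *
p=np.array(robot.observe()["tool_pos"])
hit=robot.line_to(p-ey*.072,vel=.04,guard=18)
o=robot.observe(); q=np.array(o["tool_pos"]); print(hit,o["time"],(p-q)@ey,o["ft_force"])
r=q+ey*.015; robot.line_to(r,vel=.1); robot.line_to([r[0],r[1],.32],vel=.2)
w=robot.grab_frame("wrist"); s=robot.grab_frame("scene")[175:265,220:340]
a=cv2.resize(w,(400,300)); cv2.imwrite("pics/w2.png",np.hstack([a,cv2.resize(s,(400,300),interpolation=cv2.INTER_CUBIC)]))
# reachability of bar arc
def pose(a,tilt):
    g=box(.1-.325*np.cos(a),0,.142+.325*np.sin(a))
    from scipy.spatial.transform import Rotation as R
    # rotate about +ey so that front rises (−ex -> +z)
    B=R.from_rotvec(ey*tilt)*R.from_euler("xyz",[180,0,7.95],degrees=True)
    z=B.apply([0,0,1]); return g-z*.054,B.as_euler("xyz",degrees=True),z
for a in(0,.3,.62):
  for k in(0,.5,1):
    for sg in (1,):
      P,e,z=pose(a,k*a); print(a,k,P.round(3),e.round(1),z.round(2),robot.ik(P,e))
E
```

```text
True 6.2833 0.05756569022924653 [ 0.98227055 -0.01367595  0.63100045]
0 0 [ 0.595 -0.21   0.196] [180.    0.    7.9] [ 0. -0. -1.] [-31.29826937  11.65879747   0.58881197  78.9300145    0.
 140.75173063]
0 0.5 [ 0.595 -0.21   0.196] [180.    0.    7.9] [ 0. -0. -1.] [-31.29826937  11.65879747   0.58881197  78.9300145    0.
 140.75173063]
0 1 [ 0.595 -0.21   0.196] [180.    0.    7.9] [ 0. -0. -1.] [-31.29826937  11.65879747   0.58881197  78.9300145    0.
 140.75173063]
0.3 0 [ 0.593 -0.195  0.292] [180.    0.    7.9] [ 0. -0. -1.] [-30.24099698  10.08596962   8.81243028  88.72646065   0.
 141.80900302]
0.3 0.5 [ 0.591 -0.187  0.291] [171.4   0.    8. ] [ 0.02 -0.15 -0.99] [-26.98502      4.8817862    2.80844341  82.98019726  -7.03696573
 144.76065156]
0.3 1 [ 0.59 -0.18  0.29] [162.8   0.    8. ] [ 0.04 -0.29 -0.96] [-23.57656073   0.50901677  -2.80886442  77.49410399 -14.59001975
 147.29475528]
0.62 0 [ 0.586 -0.15   0.385] [180.    0.    7.9] [ 0. -0. -1.] [-26.7123993    9.05006907  17.40760125  98.35753218   0.
 145.3376007 ]
0.62 0.5 [ 0.584 -0.134  0.382] [162.2   0.    8. ] [ 0.04 -0.3  -0.95] [-1.93129299e+01  1.32747597e-01  6.45004877e+00  8.79696402e+01
 -1.57339499e+01  1.51581635e+02]
0.62 1 [ 0.582 -0.119  0.375] [144.5   0.    8. ] [ 0.08 -0.58 -0.81] [-11.88194617  -5.56050487  -3.47123744  78.47427107 -33.13235839
 156.1005398 ]
```

View pics/w2.png

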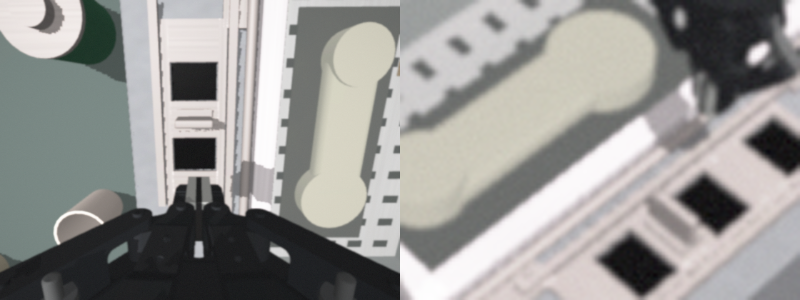

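```bash
python3 - <<'E'
from h import *
r=np.array(robot.observe()["tool_pos"])
robot.line_to([r[0],r[1],.226],vel=.2,guard=10)
p=np.array(robot.observe()["tool_pos"])
hit=robot.line_to(p-ey*.035,vel=.03,guard=25)
o=robot.observe(); q=np.array(o["tool_pos"]); print(hit,o["time"],(p-q)@ey,o["ft_force"])
robot.pause(.2); o=robot.observe();print((p-np.array(o["tool_pos"]))@ey,o["ft_force"])
r=q+ey*.012; robot.line_to(r,vel=.1); robot.line_to([r[0],r[1],.32],vel=.2)
robot.set_gripper(.04)
P=box(-.225,0,.27); robot.move_pose(P,[180,0,7.95])
w=robot.grab_frame("wrist"); cv2.imwrite("pics/w3.png",w); print(robot.observe()["time"],robot.observe()["tool_pos"])
E
```

```text
True 8.6 0.015755227722816293 [-2.36260157  0.32234402  0.19699687]
0.015601708784607636 [-0.18636539 -0.02651133 -0.2283752 ]
11.6333 [ 0.5950246  -0.20854339  0.27040359]
```

View pics/w3.png

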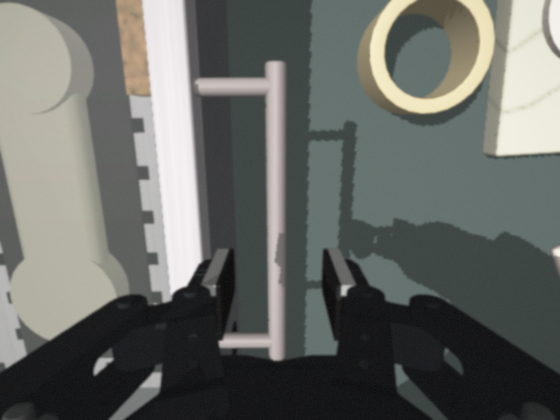

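```bash
cat >> h.py <<'E'
from scipy.spatial.transform import Rotation as Ro
def pose(a):
    B=Ro.from_rotvec(ey*a)*Ro.from_euler("xyz",[180,0,7.95],degrees=True)
    return box(.1-.325*np.cos(a),0,.142+.325*np.sin(a))-B.apply([0,0,.054]),B.as_euler("xyz",degrees=True)
def lift(P0,a0,a1,vel=.08):
    n=max(1,int(np.ceil(abs(a1-a0)/.06)))
    for a in np.linspace(a0,a1,n+1)[1:]:
        p,e=pose(a); robot.line_to(P0+p-pose(0)[0],vel=vel,rotation=e)
E
python3 - <<'E'
from h import *
P=np.array(robot.observe()["tool_pos"])
print(robot.line_to([P[0],P[1],.194],vel=.12,guard=10))
robot.set_gripper(0)
o=robot.observe(); P0=np.array(o["tool_pos"]); np.save("P0.npy",P0); print(o["time"],P0,o["gripper_width"],o["gripper_force"],o["ft_force"])
if .008<o["gripper_width"]<.016:
    lift(P0,0,.30); robot.pause(.3)
    o=robot.observe(); print(o["time"],o["tool_pos"],o["gripper_width"],o["ft_force"],o["torque"])
    s=robot.grab_frame("scene"); t=robot.grab_frame("top"); np.save("s30.npy",s)
    cv2.imwrite("pics/l30.png",np.hstack([cv2.resize(s[190:250,150:210],(400,400),interpolation=cv2.INTER_CUBIC),cv2.resize(t[90:150,280:340],(400,400),interpolation=cv2.INTER_CUBIC)]))
E
```

```text
False
12.8 [ 0.5953185  -0.20769985  0.19503757] 0.010158916287295539 58.408761620521545 [-0.93282245  5.30727517  4.35717947]
15.1083 [ 0.5911579  -0.17809257  0.28763468] 0.00968580383928344 [ 4.28390697 -4.77017512 -7.7428186 ] [-0.12386588 -0.52983526  0.25233021]
```

View pics/l30.png

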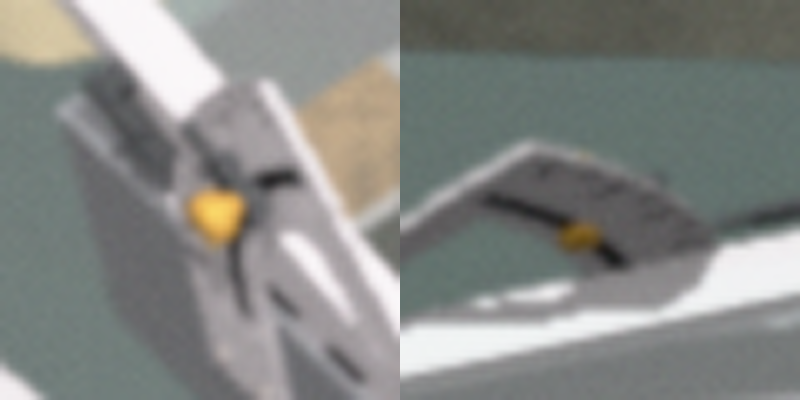

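```bash
python3 - <<'E'
from h import *
for y in(-.22,-.226):
  for a in(.25,.3,.35,.4,.45,.5,.55): 
    p=box(.1-.185*np.cos(a),y,.142+.185*np.sin(a)); print(y,a,"top",proj("top",p).round(1),"scene",proj("scene",p).round(1))
p,e=tri((319.3,116.7),(178.2,209.2)); b=tobox(p); print("index",b.round(4),e.round(4),"ang",np.arctan2(b[2]-.142,.1-b[0]),"r",np.hypot(b[2]-.142,.1-b[0]))
c=pose(.3)[0]+np.load("P0.npy")-pose(0)[0]; print("cmd vs act",c,robot.observe()["tool_pos"])
t=robot.grab_frame("top"); s=robot.grab_frame("scene")
cv2.imwrite("pics/l30b.png",np.hstack([cv2.resize(s[195:225,160:200],(400,300),interpolation=cv2.INTER_CUBIC),cv2.resize(t[100:130,300:340],(400,300),interpolation=cv2.INTER_CUBIC)]))
E
```

```text
-0.22 0.25 top [328.4 125.7] scene [174.7 215.2]
-0.22 0.3 top [327.8 124.3] scene [174.7 213.3]
-0.22 0.35 top [327.  122.9] scene [174.9 211.6]
-0.22 0.4 top [326.  121.6] scene [175.2 210. ]
-0.22 0.45 top [324.7 120.3] scene [175.6 208.6]
-0.22 0.5 top [323.2 119. ] scene [176.2 207.3]
-0.22 0.55 top [321.5 117.8] scene [176.9 206.1]
-0.226 0.25 top [328.1 123.2] scene [172.5 216.5]
-0.226 0.3 top [327.5 121.8] scene [172.6 214.7]
-0.226 0.35 top [326.7 120.4] scene [172.7 213. ]
-0.226 0.4 top [325.6 119.1] scene [173.  211.4]
-0.226 0.45 top [324.4 117.7] scene [173.4 210. ]
-0.226 0.5 top [322.9 116.4] scene [173.9 208.7]
-0.226 0.55 top [321.2 115.1] scene [174.6 207.5]
index [-0.0523 -0.2228  0.2359] 0.0034 ang 0.5524935879049738 r 0.17893785754305108
cmd vs act [ 0.59110371 -0.177519    0.28866981] [ 0.59113217 -0.17809765  0.28758616]
```

View pics/l30b.png

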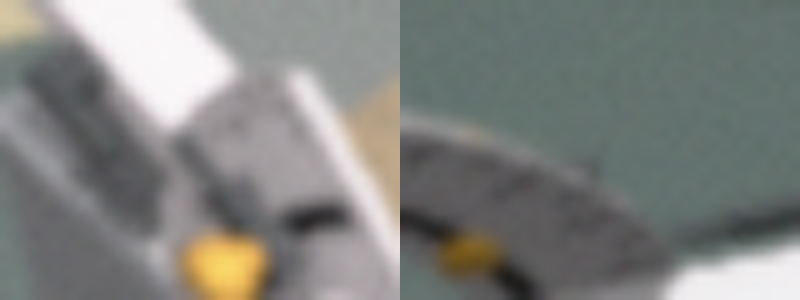

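```bash
python3 - <<'E'
from h import *
for y in(-.215,-.22):
  o,d=ray("top",(307.1,125.4)); s=(y-(o-O)@ey)/(d@ey); b=tobox(o+s*d); print("screw",y,np.arctan2(b[2]-.142,.1-b[0]),np.hypot(b[2]-.142,.1-b[0]))
lift(np.load("P0.npy"),.30,.51,vel=.06); robot.pause(.4)
o=robot.observe(); print(o["time"],o["gripper_width"],o["ft_force"],pose(.51)[0]+np.load("P0.npy")-pose(0)[0]-o["tool_pos"])
t=robot.grab_frame("top"); s=robot.grab_frame("scene")
cv2.imwrite("pics/l51.png",np.hstack([cv2.resize(s[195:225,160:200],(400,300),interpolation=cv2.INTER_CUBIC),cv2.resize(t[100:130,300:340],(400,300),interpolation=cv2.INTER_CUBIC)]))
E
```

```text
screw -0.215 0.5246758204020288 0.147201683257657
screw -0.22 0.4412455028530291 0.1426578155396203
17.475 0.009773918386517937 [ 2.8331851  -7.39138278 -4.87936278] [6.42247249e-06 9.06958057e-04 7.10702869e-04]
```

View pics/l51.png

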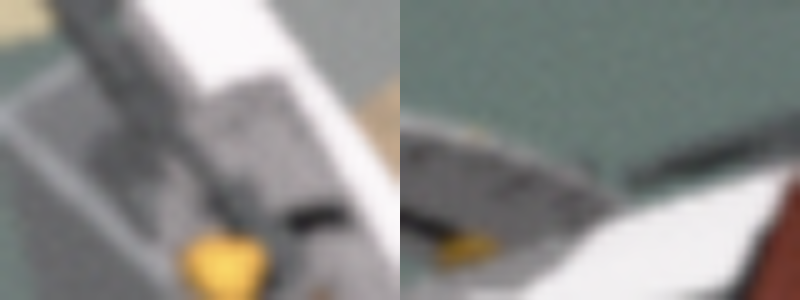

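```bash
python3 - <<'E'
from h import *
np.set_printoptions(linewidth=200)
t=np.mean([robot.grab_frame("top") for _ in range(16)],0)
s=np.mean([robot.grab_frame("scene") for _ in range(10)],0)
np.save("t51.npy",t);np.save("s51.npy",s)
print("top cols 312-331 rows 110-123");print(t[110:124,312:332].mean(2).round().astype(int))
print("scene cols 164-190 rows 196-222");print(s[196:222,164:190].mean(2).round().astype(int))
for a in(.51,.54,.57,.6): print(a,[proj("top",box(.1-r*np.cos(a),-.22,.142+r*np.sin(a))).round(2) for r in(.184,.186)])
print(robot.observe()["time"])
E
```

```text
top cols 312-331 rows 110-123
[[114 114 113 114 114 114 114 114 114 113 114 114 113 113 113 114 114 113 113 113]
 [114 114 114 114 114 114 114 114 114 113 113 114 114 113 113 113 113 113 113 113]
 [114 114 114 114 114 113 113 114 114 114 114 113 114 113 113 113 113 113 111 109]
 [117 115 114 114 114 114 114 113 113 113 114 114 113 113 112 111 109 107 104  99]
 [128 121 117 115 113 113 113 113 113 114 114 113 112 112 108 103  98  92  87  82]
 [134 128 122 118 114 111 107 108 112 113 111 109 107 103  95  87  81  73  65  60]
 [113 114 120 120 117 112 101  98 109 111 105  99  95  89  78  67  61  57  58  64]
 [ 88  91 102 110 120 121 111 101 109 107  97  86  83  80  75  74  73  78  88 102]
 [ 80  87  95 100 104 109 109 107 113 110  97  84  85  89  96 107 115 122 137 156]
 [ 92  94  96  93  88  88  94 103 113 118 115 107 111 118 130 148 167 179 195 216]
 [ 97  98  96  91  86  90  94  96 104 120 132 137 150 169 184 206 225 229 232 234]
 [ 97  97  98  95  91  91  93  99 116 142 169 187 206 224 230 233 236 237 237 238]
 [ 97  99  98  97  92  92 107 138 175 203 224 230 233 236 237 237 238 238 
[... 2437 characters left out ...]
 135 121  93  76  86  97 102  98  80  53]
 [104 104 104 104 105 112 128 145 147 133 116 122 144 151 146 144 148 142 121 100 102 106 105 102 100  84]
 [104 104 104 104 104 105 112 128 145 148 141 140 147 142 143 152 160 164 159 148 146 138 117 106 107 106]
 [104 105 104 104 105 105 106 113 128 142 153 157 154 140 139 158 172 179 179 176 173 159 126 103 103 107]
 [104 104 104 104 104 104 105 106 111 124 143 158 159 144 136 152 173 184 187 184 175 156 117  94  98 105]]
0.51 [array([322.49, 118.88]), array([323.34, 118.62])]
0.54 [array([321.48, 118.13]), array([322.31, 117.86])]
0.57 [array([320.38, 117.4 ]), array([321.21, 117.13])]
0.6 [array([319.2 , 116.69]), array([320.02, 116.4 ])]
18.875
```

```bash
python3 - <<'E'
from h import *
np.set_printoptions(linewidth=200)
lift(np.load("P0.npy"),.51,.56,vel=.04); robot.pause(.5)
t=np.mean([robot.grab_frame("top") for _ in range(16)],0)
s=np.mean([robot.grab_frame("scene") for _ in range(16)],0)
print("top cols 312-331 rows 110-121");print(t[110:122,312:332].mean(2).round().astype(int))
print("scene cols 166-188 rows 196-217");print(s[196:218,166:188].mean(2).round().astype(int))
o=robot.observe(); print(o["time"],o["ft_force"],o["gripper_width"],o["gripper_force"])
E
```

```text
top cols 312-331 rows 110-121
[[115 115 115 115 115 115 115 115 115 114 112 108 104 104 106 108 111 111 110 109]
 [115 114 115 115 115 115 114 115 114 113 107  93  80  77  83  91  96 100  98  94]
 [115 115 115 115 114 114 115 114 114 111  99  79  66  61  63  67  70  74  75  78]
 [118 117 115 115 115 114 115 114 113 106  90  72  63  60  59  59  60  59  60  63]
 [129 122 118 116 115 114 113 113 111  99  80  68  63  63  61  61  61  60  59  59]
 [135 129 123 119 115 111 108 106 102  89  75  68  64  64  64  63  62  61  61  61]
 [114 116 122 122 118 112 101  91  88  78  71  68  66  65  65  65  64  64  64  63]
 [ 89  92 103 111 121 123 111  92  86  76  70  68  67  66  66  66  65  64  65  65]
 [ 81  88  95 100 105 108 106  97  90  78  72  69  68  69  68  68  67  67  67  67]
 [ 93  95  97  94  86  80  78  76  74  73  72  70  69  70  69  68  68  68  68  68]
 [ 98  98  98  92  81  73  65  62  64  70  72  71  70  70  70  70  70  70  69  69]
 [100 101 102 101  92  74  65  64  67  72  72  71  72  71  70  71  70  70  70  70]]
scene cols 166-188 rows 196-217
[[130  94  87  96 106 112 120 134 150 167
[... 1346 characters left out ...]
 93  88  88  89  97 115 126 114 100 107 128 147 154 152 155 159 160]
 [156 144 131 122 111  98  90  89  93 103 117 134 130 111 102 110 126 133 134 145 155 160]
 [155 154 142 130 119 103  92  90  97 112 125 138 139 124 103  95 104 110 114 129 148 158]
 [137 148 150 140 127 108  95  94 105 121 137 145 140 127 101  82  87 100 103 116 140 154]
 [117 130 144 150 143 124 104  97 108 125 144 151 144 125 100  79  77  93 101 110 129 141]
 [106 112 127 144 151 142 118 100 103 121 143 149 146 131 113  95  79  83  95 103 113 116]
 [104 105 111 127 145 151 137 115 101 113 141 150 146 140 135 121  94  75  86  98 102  99]]
21.5333 [ 2.52765585 -7.84307666 -4.69719601] 0.009928382330470055 58.46380412578583
```

```bash
python3 - <<'E'
from plant import robot
robot.pause(.3); print(robot.job_done())
E
```

```text
the job is handed in; nothing more can be done
None
```

I pushed the grille slide home with the lid shut; a second push met the end stop at the same place. I then raised the lid to about 0.56 rad, in line with the index as far as the scene camera shows, and handed in at about 22 s with the bar still gripped. The arm hid the top view at that angle, and no verdict came back.

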